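Stow a printed bracket and lock the tilt-out bin

ROBOT

A 6-joint arm with a two-finger parallel gripper is mounted at the origin on the work surface. World frame = base frame: x ahead of the robot, y to its left, z up, the work surface at z = 0. Lengths are in m, angles in rad, forces in N, time in s.
With the tool pointing down it reaches from about 0.4 to 0.925 m from the base axis. Payload 3.4 kg.
Tool frame: the origin (TCP) lies on the centre line of the jaws, within the pads' length; the fingertips stand 19 mm ahead of it and the grasp point (between the pads) is the TCP; z points along the fingers, y is the line along which they close (so a half turn about z gives the same grasp; the last joint's range is limited). The gripper opens to 85 mm and grips with 20 to 120 N. Pads are 22 mm wide; open, the fingers measure 114 mm over their backs; the gripper's body (76 mm by 85 mm) begins 54 mm behind the grasp point. The pads swing forward as they close: fully open they stand 13 mm farther back than shut.
Start: joints at [-1.419, 0.307, 1.506, -0, 1.328, -0.073], TCP at [0.128, -0.561, 0.25] pointing down, gripper open.
Joint ranges: [-3.12, 3.12], [-1.05, 2.28], [0.14, 2.33], [-1.42, 4.57], [0.1, 2.73], [-2.68, 2.68]. Speed limits (rad/s): [2.57, 2.57, 3.14, 3.14, 3.14, 3.14].

INTERFACE

Orientations are given as a unit quaternion [x, y, z, w].
In Python, from rig import * gives the robot as it stands.
- The arm moves only by the tool move_arm, never from a script. Its argument "motion" is a list of rows, each an object with "gripper": the closure, from -1 (fully open) to 1 (shut); "translation": the shift along the tool's x, y, z each as a share of 0.3 m, from -1 to 1, a list of three; "twist": the turn, a rotation vector about the tool's x, y, z each as a share of pi/2 rad, from -1 to 1, a list of three. A call has 1 to 20 rows; each row is the pose to reach, as a shift and turn from the pose commanded when the call began, along the tool's axes at that moment; what a row does not reach only later rows make up. A row lasts 1/8 s, in which the tool goes at most 62.5 mm and 10.7 degrees, less where a joint would pass 70% of its speed; a pose out of reach is approached as far as the arm can. A call with a number of a shift or a turn outside -1 to 1 is refused whole. A call with a gripper value outside its range is refused whole. The fingers move at their own pace and stop on an object; "force" is the grip in N (left out, the last holds). Time passes only in rows, so rows that repeat a pose let the fingers close. It gives the time, the measured TCP pose, the force, the opening and the grip force at its end, in the units of the state.
- sense(): the state, without advancing time (a new reading comes with each control period).
- camera(name): name is "scene" or "top" or "wrist"; returns a dict with "frame" (480x640x3 uint8, red, green, blue), "range_z" (480x640 float32, m along the optical axis (not along the pixel's ray), 0 where there is no reading), "fx", "fy", "cx", "cy" (pixels), "distortion" ([k1, k2, p1, p2, k3] as OpenCV has them; the pictures are not rectified), "R" (3x3) and "t" (3): a world point X has camera coordinates R X + t. Camera axes: x right, y down, z forward; pixel columns grow to the right and rows downward; lengths in m; the calibration is good to about 2 mm. A picture is of the moment at which its call begins.
- close_job(): hands the job in; it is judged then, once.
Trained networks look in a picture, given as the dict that the camera call returned (one of the last four; its "shot" number tells which), for a name from the list of things; names that differ only in an ending like _2 or _b are one class to them, and where a whole thing is asked for, a point or a joint stands for the part that bears it (a point fixed in the world has none). Each returns a list of dicts, best first, with "score" (0 to 1); they miss things now and then, are a little off and sometimes report something else, mostly with a low value. They report only what shows in the picture. A call takes as long as a camera call. They do not tell look-alikes from the thing itself.
- find_in(picture, thing): "box" ([centre column, centre row, width, height] as shares, 0 to 1, of the picture: columns of its width, rows of its height, round what is visible of it).
- mark_of(picture, thing): "location" ([row, column] as shares, 0 to 1, of the picture: columns of its width, rows of its height: a listed point, or the origin of a listed thing).
The state is a dict: "time": time; "joint_positions": joint angles; "joint_vel": joint speeds; "joint_efforts": joint torques, N m; "ee_pos": TCP position; "ee_rot": TCP orientation; "contact_force": force on the tool from outside, world axes, zero at the start; "moment": the same for the moment, N m; "opening": finger opening in m; "grasp_force": force on a finger pad.
Only numpy, scipy, OpenCV 4.12 (cv2) and the standard library are available. Lean on these libraries where they do the work, as an engineer would, in place of code of your own. Each camera call takes 0.05 s, during which the arm holds its last target. There are 200 camera calls.

TASK

Lay the loose printed bracket inside the open tilt-out bin, lowering it in rather than dropping it from above the rim, then push the bin back fully home. Only then turn both turnbuttons down across the bin's front until they reach their stops, leaving the discs, jar and brush where they are.

Things in the scene. Friction and masses are not known exactly. Their poses are not given: they have to be found in the camera images.
- unit: Fixed grey steel unit 220 (x) by 236 (y) mm; origin under its middle on the bench, x to its back, y to its left as the robot sees it, z up. Its front face leans back 50 deg from upright, rising from the bin's hinge line (x=-100, z=50 mm) to x=35, z=163 mm. The tilt-out bin fills the lower 120 mm of the face (up the slope); the strip above it carries two turnbuttons.
- visor_edge (a point): Middle of the lower front edge of the unit's fixed level visor, a clear sheet with an aluminium edge 318 to 336 mm above the bench, covering the unit from x=12 to 121 mm over its full width; posts at the back corners. It hangs over the turnbuttons: a vertical gripper does not fit under it, one leant about 40 deg, pointing squarely into the sloping face, does. Axes as the unit's.
- bin (a joint): Tilt of the bin about its bottom hinge, rad: 0 = fully home (panel flush with the sloping face, leaning back 50 deg, stop), 0.87 = front panel upright, up to 1.15 = leaning towards the robot. Stiff hinge (about 0.25 N m), it stays where it is left; it does not spring.
- bin_hinge (a point): Mid-width point of the bin's hinge line, at the lower edge of the front panel's outer face. Frame moves with the bin: z up the panel, x into the bin, y left along the hinge. Grey plastic trough open at the top: panel x=0 to 8 mm, 204 mm wide, 120 mm high (z); floor z=0 to 6 mm, x=0 to 55; back wall 6 mm thick, 90 mm long, from x=55, z=0, leaning 30 deg away from the panel.
- bin_panel (a point): Point on the front panel's outer face, mid-width, 85 mm up the panel from the hinge, a good place to push; same axes as bin_hinge. The bin's end walls stand at y=+-96 mm, 5 mm thick, 112 mm high along the panel; inside it is 187 mm long.
- turn_left (a joint): Angle of the left (+y) turnbutton, rad: 0 = bar points down the slope across the bin's panel (locked, against its stop); grows as the bar swings outward and up; 1.57 = bar points to the unit's left; stop at 2.2. Turned with about 0.07 N m and stays where left.
- turn_right (a joint): Angle of the right (-y) turnbutton, rad: mirror image of turn_left; 1.57 = bar points to the unit's right.
- turn_left_pivot (a point): Pivot of the left turnbutton, on the sloping face, 146 mm up the slope from the bin's hinge line, 75 mm left of the middle. Frame turns with the bar: x into the face along the turning axis, the bar points along -z. Bar aluminium, 18 mm wide, its top 16 mm proud of the face, reaching 66 mm from the pivot.
- turn_left_knob (a point): Outer end of the black round knob of the left turnbutton: 16 mm across, 26 mm long, standing square to the face at 55 mm from the pivot, its end 42 mm proud of the face. Frame as turn_left_pivot.
- turn_right_pivot (a point): The same for the right turnbutton, 75 mm right of the middle.
- turn_right_knob (a point): The same for the right turnbutton's knob.
- bracket: Loose grey printed bracket of inverted-T section, 120 mm long (x), foot 34 mm wide (y) and 10 mm thick, upright web 12 mm thick along the middle, 74 mm high overall; origin at the centre of its underside; about 0.24 kg. It stands on its foot; held by the top of the web it goes into the bin foot first, length along the hinge, without the gripper's body meeting the bin.
- disc_a: Bystander: printed disc 68 mm across, 25 mm high, origin under its centre.
- disc_b: Bystander: another such disc.
- jar: Bystander: white jar 68 mm across, 110 mm high, origin under its centre.
- brush: Bystander: hand brush 170 mm long lying along its x, about 25 mm high.
There are look-alikes about, which are no part of the job. Leave any red look-alike of the bracket alone.

How it is judged:
On the way, in this order (a step that is already met when the one before it is completed fails the run):
1. the bracket lies in the open bin, let go (x of bracket in the frame of bin_hinge between 0 and 0.09 m and y of bracket in the frame of bin_hinge between -0.09 and 0.09 m and z of bracket in the frame of bin_hinge between -0.005 and 0.085 m and contact force between bracket and the fingers below 0.1 N and linear speed of bracket below 0.05 m/s), for 0.2 s.
2. the bin is pushed home (value of joint bin below 0.06 rad), for 0.2 s.
3. both turnbuttons are turned down (value of joint each of turn_left, turn_right below 0.2 rad), for 0.2 s.
At the end, for the whole second after the job is handed in: The bracket lies at rest inside the bin, the bin is home (within 0.06 rad) and both turnbuttons point down across it (within 0.2 rad of their stops) (all of step 3 and x of bracket in the frame of bin_hinge between 0 and 0.115 m and y of bracket in the frame of bin_hinge between -0.09 and 0.09 m and z of bracket in the frame of bin_hinge between -0.005 and 0.11 m and linear speed of bracket below 0.03 m/s and value of joint bin below 0.06 rad); the robot touches nothing.
It fails at once if the bracket is dropped (let go and falling faster than 1 m/s) (linear speed of bracket above 1 m/s and contact force between bracket and the fingers below 0.1 N).
It fails at once if a turnbutton is turned across the bin while the bin is still out (value of joint bin above 0.15 rad and value of joint any of turn_left, turn_right below 0.5 rad).
It fails at once if a bystander is moved more than 30 mm (distance of any of disc_a, disc_b, jar, brush from where it was at the start of the episode above 0.03 m).
It also fails if it takes over 72 s, if anything falls off the work surface, if the arm or the gripper's body presses on something with over 40 N, if the wrist force passes 120 N, or if a joint passes its speed limit or range.

## Working session

There is one attempt and no reset: what is moved stays moved. The work goes in short steps, Python scripts to look and compute and a tool call to move; the robot and the scene stay as the last step left them, time stands still between calls to the robot, and variables do not carry over. Pictures are saved under pics/ and viewed, at most 10 in all, crops included, and the job is handed in when it is done.

Besides the shell and the picture viewer there is one more tool, called as a command line: name --argument value ..., lists and objects as JSON in quotes. move_arm: Moves the arm, as the interface text tells. Shift numbers are shares of 0.3 m and turn numbers shares of pi/2 rad, none past 1 either way. Its arguments: {"type":"object","properties":{"motion":{"type":"array"},"force":{"type":"number"}},"required":["motion"]}

```bash
mkdir -p pics; ls
cat > h.py <<'E'
from rig import *
import numpy as np, cv2
from scipy.spatial.transform import Rotation as Ro
np.set_printoptions(precision=4,suppress=True)
def world(c,row,col,z=None):
    """pixel (row,col) -> world point by range (median 3x3)"""
    K=np.array([[c['fx'],0,c['cx']],[0,c['fy'],c['cy']],[0,0,1.]])
    u=cv2.undistortPoints(np.array([[[col,row]]],float),K,np.array(c['distortion'],float))[0,0]
    R=np.array(c['R']);t=np.array(c['t'])
    r,q=int(round(row)),int(round(col))
    p=c['range_z'][max(r-1,0):r+2,max(q-1,0):q+2];p=p[p>0]
    d=np.median(p) if len(p) else np.nan
    return R.T@(np.array([u[0],u[1],1])*d-t)
def cloud(c):
    K=np.array([[c['fx'],0,c['cx']],[0,c['fy'],c['cy']],[0,0,1.]])
    g=np.mgrid[0:480,0:640]
    u=cv2.undistortPoints(np.stack([g[1].ravel(),g[0].ravel()],1).astype(float)[:,None],K,np.array(c['distortion'],float))[:,0]
    d=c['range_z'].ravel()
    P=(np.c_[u,np.ones(len(u))]*d[:,None]-np.array(c['t']))@np.array(c['R'])
    P[d<=0]=np.nan
    return P.reshape(480,640,3)
def save(c,n,box=None,s=1):
    im=c['frame'][:,:,::-1]
    if box: im=im[box[0]:box[1],box[2]:box[3]]
    if s!=1: im=cv2.resize(im,None,fx=s,fy=s)
    cv2.imwrite('pics/'+n,im)
E
cat > a.py <<'E'
from h import *
for n in ['scene','top']:
    c=camera(n); save(c,n+'1.png')
    print(n,'cam at',-np.array(c['R']).T@np.array(c['t']))
    for th in ['unit','visor_edge','bin_hinge','bin_panel','turn_left_pivot','turn_left_knob','turn_right_pivot','turn_right_knob','bracket','disc_a','jar','brush']:
        for m in mark_of(c,th)[:4]:
            r,q=m['location'][0]*480,m['location'][1]*640
            print(th,round(m['score'],2),round(r),round(q),world(c,r,q))
print(sense())
E
python3 a.py
```

```text
pics
scene cam at [ 0.5135 -0.8091  1.5456]
unit 0.82 248 355 [ 0.5998 -0.0295  0.0094]
visor_edge 0.7 222 323 [ 0.4932 -0.027   0.1603]
visor_edge 0.62 197 368 [0.6252 0.0821 0.1434]
bin_hinge 0.65 237 327 [ 0.5098 -0.0331  0.0755]
bin_panel 0.98 224 320 [ 0.4852 -0.0397  0.1655]
turn_left_pivot 0.5 205 370 [0.63   0.044  0.1547]
turn_left_knob 0.44 187 354 [0.5792 0.1024 0.16  ]
turn_left_knob 0.16 169 298 [0.3913 0.2493 0.0221]
turn_right_pivot 0.65 247 363 [ 0.6146 -0.1025  0.162 ]
turn_right_knob 0.67 261 347 [ 0.5699 -0.15    0.1626]
turn_right_knob 0.67 169 297 [0.3898 0.2485 0.0218]
bracket 0.86 425 329 [ 0.5554 -0.5851  0.0203]
bracket 0.66 383 288 [ 0.4315 -0.4747  0.0107]
bracket 0.65 325 281 [ 0.3947 -0.3055  0.0127]
bracket 0.64 304 235 [ 0.2574 -0.2738  0.0696]
disc_a 0.76 167 302 [0.4029 0.2566 0.0256]
disc_a 0.63 331 338 [ 0.5634 -0.3122  0.0253]
jar 0.86 168 350 [0.5682 0.2582 0.0394]
brush 0.64 239 302 [ 0.4286 -0.0156  0.0185]
top cam at [ 0.2689 -0.1308  1.4458]
unit 0.59 202 288 [ 0.574  -0.0402  0.1142]
visor_edge 0.59 169 277 [ 0.6589 -0.0132  0.1643]
bin_hinge
[... 666 characters left out ...]
87 0.0472 0.1658]
disc_a 0.56 214 374 [ 0.5582 -0.3016  0.0247]
jar 0.64 214 181 [0.5438 0.2719 0.1004]
brush 0.89 255 279 [ 0.4305 -0.0082  0.0184]
brush 0.65 213 181 [0.5444 0.2687 0.1071]
{'time': 1.3, 'joint_positions': array([-1.4195,  0.3068,  1.5064, -0.    ,  1.3284, -0.0735]), 'joint_vel': array([ 0.0005, -0.0013, -0.0003, -0.001 , -0.0016, -0.0018]), 'joint_efforts': array([  0.0009, -45.7487, -25.2331,  -0.0002,   0.0012,  -0.    ]), 'ee_pos': array([ 0.1281, -0.5605,  0.2503]), 'ee_rot': array([ 0.9937,  0.1122, -0.    , -0.    ]), 'contact_force': array([-0.2404, -0.8379,  1.056 ]), 'moment': array([-0.0043,  0.0258,  0.0103]), 'grasp_force': 0.0, 'opening': 0.08555497930489471}
```

View both.

View pics/scene1.png

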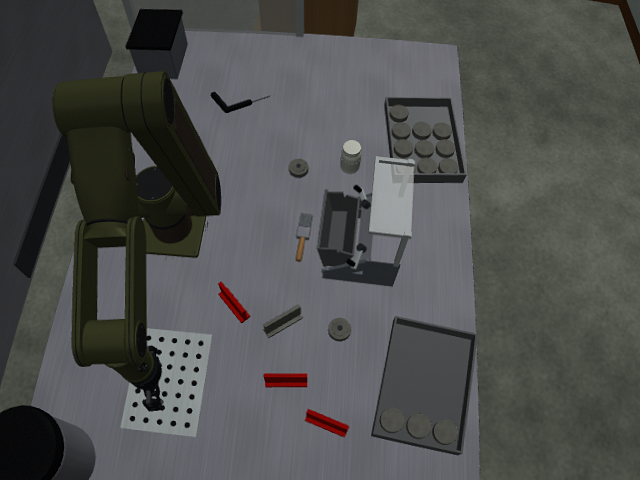

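View pics/top1.png

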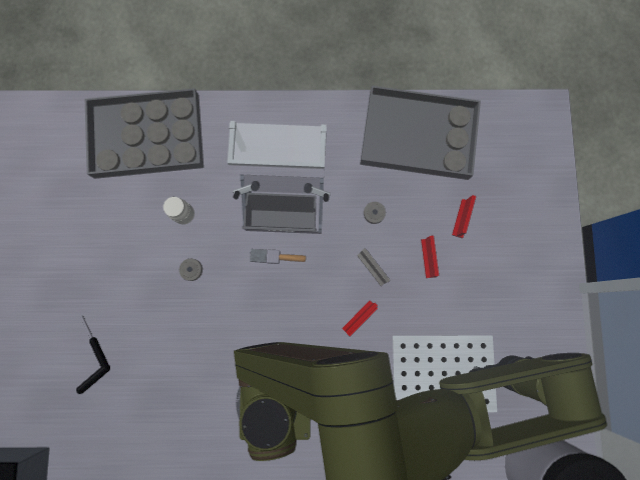

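```bash
cat > b.py <<'E'
from h import *
ct=camera('top'); cs=camera('scene'); Pt=cloud(ct); Ps=cloud(cs)
np.savez('cl.npz',Pt=Pt,Ps=Ps,ft=ct['frame'],fs=cs['frame'])
for nm,P,f,(r0,r1,c0,c1) in [('top',Pt,ct['frame'],(240,295,350,395)),('scene',Ps,cs['frame'],(300,340,255,310))]:
    q=P[r0:r1,c0:c1].reshape(-1,3); col=f[r0:r1,c0:c1].reshape(-1,3).astype(int)
    for lo,hi in [(0.055,0.09),(0.004,0.09)]:
        s=q[(q[:,2]>lo)&(q[:,2]<hi)]
        if len(s)<5: print(len(s));continue
        rect=cv2.minAreaRect(s[:,:2].astype(np.float32)*1000)
        d=np.linalg.svd(s[:,:2]-s[:,:2].mean(0))[2][0]
        print(nm,lo,len(s),'mean',s.mean(0),'zmax',np.percentile(s[:,2],95),'dir',np.degrees(np.arctan2(d[1],d[0]))%180,rect)
# sections of the unit, top view, along column at few y
for nm,P in [('top',Pt),('scene',Ps)]:
    q=P.reshape(-1,3); m=(q[:,0]>.4)&(q[:,0]<.8)&(abs(q[:,1]+.03)<.17)&(q[:,2]>.015)&(q[:,2]<.4); q=q[m]
    v=q[q[:,2]>.3]; print(nm,'visor',len(v),cv2.minAreaRect(v[:,:2].astype(np.float32)*1000) if len(v)>5 else '', np.median(v[:,2]) if len(v) else '')
    for y0 in [-.09,-.03,.03]:
        s=q[abs(q[:,1]-y0)<.006]; s=s[np.argsort(s[:,0])]
        print(y0,[tuple((p*1000).astype(int)[[0,2]]) for p in s[::max(1,len(s)//30)]])
E
python3 b.py
```

```text
top 0.055 202 mean [ 0.3942 -0.2955  0.0723] zmax 0.07802535652851109 dir 36.90481518621365 ((395.2125549316406, -295.960205078125), (119.10470581054688, 12.909762382507324), 37.06903839111328)
top 0.004 630 mean [ 0.3933 -0.2906  0.0316] zmax 0.07644962200775186 dir 27.018410859833807 ((394.2852783203125, -292.5388488769531), (135.7500762939453, 166.0742950439453), 88.26126861572266)
scene 0.055 235 mean [ 0.397  -0.2983  0.0708] zmax 0.07862068747945584 dir 38.25792130420382 ((397.16888427734375, -296.520263671875), (118.33979034423828, 16.399675369262695), 37.59571838378906)
scene 0.004 779 mean [ 0.3964 -0.2963  0.0328] zmax 0.07626590459064093 dir 29.057849525162805 ((393.7418212890625, -285.1496887207031), (163.70062255859375, 123.85292053222656), 5.3835601806640625)
top visor 4132 ((672.1314697265625, -27.996688842773438), (239.15872192382812, 112.76244354248047), 87.32966613769531) 0.3247143123936364
-0.09 [(np.int64(415), np.int64(22)), (np.int64(484), np.int64(163)), (np.int64(514), np.int64(58)), (np.int64(523), np.int64(58)), (np.int64(536), np.int64(51)), (np.int64(546),
[... 5267 characters left out ...]
, (np.int64(533), np.int64(57)), (np.int64(545), np.int64(60)), (np.int64(552), np.int64(60)), (np.int64(563), np.int64(74)), (np.int64(574), np.int64(102)), (np.int64(584), np.int64(129)), (np.int64(603), np.int64(16)), (np.int64(613), np.int64(143)), (np.int64(622), np.int64(148)), (np.int64(625), np.int64(333)), (np.int64(631), np.int64(332)), (np.int64(640), np.int64(325)), (np.int64(646), np.int64(321)), (np.int64(654), np.int64(323)), (np.int64(662), np.int64(319)), (np.int64(670), np.int64(323)), (np.int64(677), np.int64(330)), (np.int64(689), np.int64(324)), (np.int64(699), np.int64(329)), (np.int64(705), np.int64(323)), (np.int64(714), np.int64(320)), (np.int64(722), np.int64(323))]
```

```bash
cat >> h.py <<'E'
U=np.array([.6066,-.0239,0]); YAW=np.radians(-2.7); Ru=Ro.from_euler('z',YAW).as_matrix()
def unit2w(p): return U+Ru@np.array(p,float)
def tool(yawdeg,pitch=0):
    """tool-x yaw in world, pitched forward (deg) about tool x"""
    y=np.radians(yawdeg); x=np.array([np.cos(y),np.sin(y),0]); z=np.array([0,0,-1.])
    return np.c_[x,np.cross(z,x),z]@Ro.from_euler('x',-pitch,degrees=True).as_matrix()
def rel(wps,s=None):
    s=s or sense(); p0=s['ee_pos']; R0=Ro.from_quat(s['ee_rot']).as_matrix()
    print('at',p0,'t',s['time'])
    for p,R in wps:
        print(np.round(R0.T@(np.array(p)-p0)/.3,3).tolist(),np.round(Ro.from_matrix(R0.T@R).as_rotvec()/(np.pi/2),3).tolist(),'m',np.round(np.array(p),3))
E
python3 - <<'E'
from h import *
R=tool(37.2)
rel([((.396,-.2962,.2),R),((.396,-.2962,.064),R)])
# turn angles from cloud: bar points proud of face
d=np.load('cl.npz'); q=np.r_[d['Pt'].reshape(-1,3),d['Ps'].reshape(-1,3)]; q=q[~np.isnan(q[:,0])]
u=(q-U)@Ru
f=np.array([135,113])/np.hypot(135,113)
up=(u[:,0]+.1)*f[0]+(u[:,2]-.05)*f[1]; pr=-(u[:,0]+.1)*f[1]+(u[:,2]-.05)*f[0]
m=(up>.1)&(up<.2)&(abs(u[:,1])<.15)&(abs(pr)<.06)
strip=m&(up>.125)&(up<.172)&(abs(u[:,1])<.05)
print('face residual',np.median(pr[strip]),strip.sum())
for sg in (1,-1):
    k=m&(pr>.024)&(u[:,1]*sg>.05)&(up>.1)
    print(sg,'knob pts',k.sum(),np.median(up[k]),np.median(u[k,1]),np.percentile(pr[k],90),'ang',np.arctan2(sg*np.median(u[k,1])-.075,-(np.median(up[k])-.146)))
    b=m&(pr>.010)&(pr<.022)&(u[:,1]*sg>.03)
    B=np.c_[up[b],u[b,1]]; print('bar',b.sum(),B.mean(0),np.linalg.svd(B-B.mean(0),full_matrices=False)[2][0])
# bin side edges: panel top pts
t=(abs(u[:,0]+.12)<.02)&(u[:,2]>.15)&(u[:,2]<.185)
print('panel top y',np.percentile(u[t,1],[1,50,99]),np.median(u[t,0]),np.median(u[t,2]))
for y in (-.06,.06):
    tt=t&(abs(u[:,1]-y)<.03); print(y,np.median(u[tt],0))
E
```

```text
at [ 0.1281 -0.5606  0.2503] t 1.4
[1.067, -0.66, 0.168] [0.0, -0.0, -0.27] m [ 0.396 -0.296  0.2  ]
[1.067, -0.66, 0.621] [0.0, -0.0, -0.27] m [ 0.396 -0.296  0.064]
face residual 0.0009856958433408572 872
1 knob pts 147 0.12134818897909322 0.11308964012643218 0.046842331618734884 ang 0.9963883654529041
bar 448 [0.1278 0.0805] [0.2417 0.9704]
-1 knob pts 145 0.12448196295290556 -0.11655085333753451 0.047569827162305275 ang 1.0929532997950435
bar 512 [ 0.1306 -0.0836] [ 0.2605 -0.9655]
panel top y [-0.1015 -0.0035  0.0976] -0.117278846767105 0.16718504701275125
-0.06 [-0.1177 -0.0599  0.1677]
0.06 [-0.1181  0.0603  0.1679]
```

move_arm --motion '[{"gripper": -0.2,"translation": [0.2,-0.1,0.0],"twist": [0,0,-0.1]},{"gripper": -0.2,"translation": [0.4,-0.22,0.0],"twist": [0,0,-0.2]},{"gripper": -0.2,"translation": [0.58,-0.35,0.05],"twist": [0,0,-0.27]},{"gripper": -0.2,"translation": [0.76,-0.45,0.1],"twist": [0,0,-0.27]},{"gripper": -0.2,"translation": [0.92,-0.57,0.15],"twist": [0,0,-0.27]},{"gripper": -0.2,"translation": [1.0,-0.66,0.17],"twist": [0,0,-0.27]},{"gripper": -0.2,"translation": [1.0,-0.66,0.17],"twist": [0,0,-0.27]},{"gripper": -0.2,"translation": [1.0,-0.66,0.17],"twist": [0,0,-0.27]}]'

```text
time: 2.4
ee_pos: [0.3767, -0.3009, 0.1996]
ee_rot: [0.948, 0.319, -0.0, 0.0]
contact_force: [0.2, -0.3, 1.1]
opening: 0.0511
grasp_force: 0.0
```

Run:
```python
from h import *
c=camera('wrist'); P=cloud(c); q=P.reshape(-1,3); save(c,'w1.png')
s=sense()
m=(q[:,2]>.06)&(q[:,2]<.085)&(np.hypot(q[:,0]-.396,q[:,1]+.296)<.075)
k=q[m]; print(m.sum(),np.median(k[:,2]),cv2.minAreaRect(k[:,:2].astype(np.float32)*1000) if m.sum()>5 else '')
R=tool(37.2)
rel([((.396,-.2962,.2),R),((.396,-.2962,.064),R)],s)
```

```text
3873 0.07301512547228244 ((396.52508544921875, -296.3233947753906), (119.56173706054688, 12.05301284790039), 37.03409957885742)
at [ 0.3765 -0.3016  0.1997] t 2.45
[0.063, 0.025, -0.001] [0.001, 0.0, -0.0] m [ 0.396 -0.296  0.2  ]
[0.063, 0.024, 0.452] [0.001, 0.0, -0.0] m [ 0.396 -0.296  0.064]
```

move_arm --motion '[{"gripper": -0.2,"translation": [0.065,0.026,0.0],"twist": [0,0,0]},{"gripper": -0.2,"translation": [0.065,0.026,0.15],"twist": [0,0,0]},{"gripper": -0.2,"translation": [0.065,0.026,0.3],"twist": [0,0,0]},{"gripper": -0.2,"translation": [0.065,0.026,0.4],"twist": [0,0,0]},{"gripper": -0.2,"translation": [0.065,0.026,0.452],"twist": [0,0,0]},{"gripper": -0.2,"translation": [0.065,0.026,0.452],"twist": [0,0,0]},{"gripper": 1,"translation": [0.065,0.026,0.452],"twist": [0,0,0]},{"gripper": 1,"translation": [0.065,0.026,0.452],"twist": [0,0,0]},{"gripper": 1,"translation": [0.065,0.026,0.452],"twist": [0,0,0]},{"gripper": 1,"translation": [0.065,0.026,0.452],"twist": [0,0,0]},{"gripper": 1,"translation": [0.065,0.026,0.452],"twist": [0,0,0]},{"gripper": 1,"translation": [0.065,0.026,0.452],"twist": [0,0,0]}]' --force 50

```text
time: 3.95
ee_pos: [0.3973, -0.2957, 0.0646]
ee_rot: [0.948, 0.319, 0.0, 0.001]
contact_force: [0.1, -0.8, 5.7]
opening: 0.0107
grasp_force: 53.4
```

Run:
```python
from h import *
R=tool(87.3)
p=unit2w([-.069,-.001,0]); print(p)
a=sense()['ee_pos']
rel([((a[0],a[1],.30),tool(37.2)),((p[0],p[1],.30),R)])
print(sense()['opening'],sense()['grasp_force'])
```

```text
[ 0.5376 -0.0216  0.    ]
at [ 0.3973 -0.2957  0.0646] t 3.95
[0.0, 0.002, -0.785] [0.001, -0.0, -0.0] m [ 0.397 -0.296  0.3  ]
[0.925, -0.443, -0.785] [0.001, 0.0, -0.557] m [ 0.538 -0.022  0.3  ]
0.010748986863284354 53.41736555099487
```

move_arm --motion '[{"gripper": 1,"translation": [0,0,-0.1],"twist": [0,0,0]},{"gripper": 1,"translation": [0,0,-0.28],"twist": [0,0,0]},{"gripper": 1,"translation": [0,0,-0.48],"twist": [0,0,0]},{"gripper": 1,"translation": [0.05,-0.03,-0.66],"twist": [0,0,0]},{"gripper": 1,"translation": [0.15,-0.08,-0.785],"twist": [0,0,-0.1]},{"gripper": 1,"translation": [0.32,-0.15,-0.785],"twist": [0,0,-0.2]},{"gripper": 1,"translation": [0.5,-0.24,-0.785],"twist": [0,0,-0.3]},{"gripper": 1,"translation": [0.66,-0.32,-0.785],"twist": [0,0,-0.4]},{"gripper": 1,"translation": [0.8,-0.385,-0.785],"twist": [0,0,-0.5]},{"gripper": 1,"translation": [0.9,-0.43,-0.785],"twist": [0,0,-0.557]},{"gripper": 1,"translation": [0.925,-0.443,-0.785],"twist": [0,0,-0.557]},{"gripper": 1,"translation": [0.925,-0.443,-0.785],"twist": [0,0,-0.557]},{"gripper": 1,"translation": [0.925,-0.443,-0.785],"twist": [0,0,-0.557]}]'

```text
time: 5.58
ee_pos: [0.5367, -0.0225, 0.2989]
ee_rot: [0.724, 0.69, -0.001, -0.0]
contact_force: [-0.5, -1.0, -1.7]
opening: 0.0113
grasp_force: 52.1
```

Run:
```python
from h import *
R=tool(87.3,5)
rel([(unit2w([-.0743,-.001,z]),R) for z in (.3,.2,.15,.1273)])
c=camera('scene'); P=cloud(c); save(c,'s2.png',(140,320,240,480),3)
u=(P.reshape(-1,3)-U)@Ru
# bracket underside check
m=(abs(u[:,0]+.07)<.03)&(abs(u[:,1])<.09)&(u[:,2]>.22)&(u[:,2]<.252)
print(m.sum(),u[m].min(0),u[m].max(0))
print(sense()['opening'],sense()['grasp_force'])
```

```text
at [ 0.5367 -0.0225  0.2989] t 5.575
[0.003, -0.015, -0.004] [-0.056, 0.0, -0.001] m [ 0.532 -0.021  0.3  ]
[0.003, -0.014, 0.33] [-0.056, 0.0, -0.001] m [ 0.532 -0.021  0.2  ]
[0.003, -0.014, 0.496] [-0.056, 0.0, -0.001] m [ 0.532 -0.021  0.15 ]
[0.003, -0.014, 0.572] [-0.056, 0.0, -0.001] m [ 0.532 -0.021  0.127]
209 [-0.0876 -0.0648  0.2316] [-0.0537  0.0175  0.2519]
0.011292978062733132 52.12123990058899
```

View pics/s2.png

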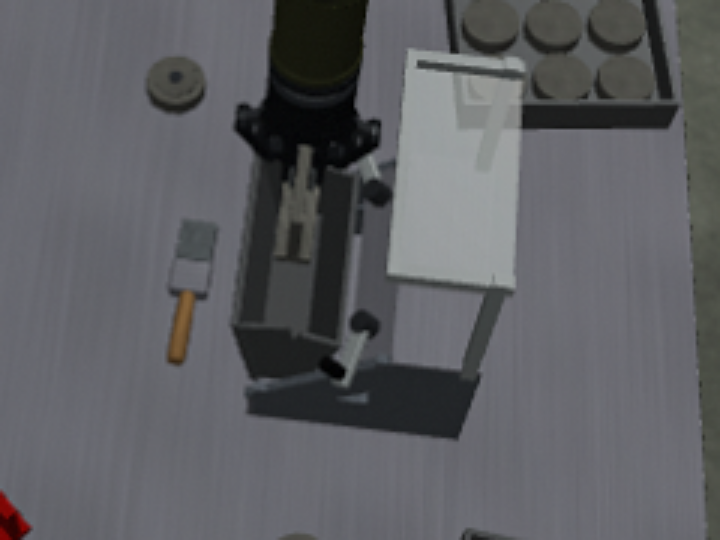

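The bracket hangs over the bin at about (215, 295) in the crop, lined up with it. The bars point outward and the area is clear, so I'm lowering it.

move_arm --motion '[{"gripper": 1,"translation": [0.003,-0.014,0.08],"twist": [-0.056,0,0]},{"gripper": 1,"translation": [0.003,-0.014,0.18],"twist": [-0.056,0,0]},{"gripper": 1,"translation": [0.003,-0.014,0.28],"twist": [-0.056,0,0]},{"gripper": 1,"translation": [0.003,-0.014,0.38],"twist": [-0.056,0,0]},{"gripper": 1,"translation": [0.003,-0.014,0.46],"twist": [-0.056,0,0]},{"gripper": 1,"translation": [0.003,-0.014,0.52],"twist": [-0.056,0,0]},{"gripper": 1,"translation": [0.003,-0.014,0.55],"twist": [-0.056,0,0]},{"gripper": 1,"translation": [0.003,-0.014,0.565],"twist": [-0.056,0,0]},{"gripper": 1,"translation": [0.003,-0.014,0.565],"twist": [-0.056,0,0]}]'

```text
time: 6.75
ee_pos: [0.5349, -0.0212, 0.1313]
ee_rot: [0.723, 0.689, 0.031, 0.033]
contact_force: [2.2, -2.0, 2.9]
opening: 0.0115
grasp_force: 52.3
```

move_arm --motion '[{"gripper": 1,"translation": [0,-0.003,0.005],"twist": [0,0,0]},{"gripper": 0.4,"translation": [0,-0.003,0.005],"twist": [0,0,0]},{"gripper": 0.4,"translation": [0,-0.003,0.005],"twist": [0,0,0]},{"gripper": 0.4,"translation": [0,-0.003,0.005],"twist": [0,0,0]},{"gripper": 0.4,"translation": [0,-0.003,0.005],"twist": [0,0,0]}]'

```text
time: 7.38
ee_pos: [0.5354, -0.0209, 0.1302]
ee_rot: [0.723, 0.689, 0.032, 0.034]
contact_force: [4.4, -1.6, 5.9]
opening: 0.0254
grasp_force: 0.4
```

move_arm --motion '[{"gripper": 0.4,"translation": [0,0,-0.05],"twist": [0,0,0]},{"gripper": 0.4,"translation": [0,0,-0.15],"twist": [0,0,0]},{"gripper": 0.4,"translation": [0,0,-0.3],"twist": [0,0,0]},{"gripper": 0.4,"translation": [0,0,-0.45],"twist": [0,0,0]},{"gripper": 0.4,"translation": [0,-0.1,-0.5],"twist": [0,0,0]},{"gripper": 1,"translation": [0,-0.25,-0.5],"twist": [0,0,0]},{"gripper": 1,"translation": [0,-0.4,-0.5],"twist": [0,0,0]},{"gripper": 1,"translation": [0,-0.5,-0.5],"twist": [0,0,0]},{"gripper": 1,"translation": [0,-0.5,-0.5],"twist": [0,0,0]}]'

```text
time: 8.5
ee_pos: [0.3665, -0.0122, 0.2641]
ee_rot: [0.723, 0.69, 0.03, 0.031]
contact_force: [-0.2, 0.6, 0.9]
opening: 0.0
grasp_force: 0.0
```

Run:
```python
from h import *
print(sense()['ee_pos'],sense()['time'],sense()['contact_force'])
c=camera('top'); save(c,'t3.png',(150,290,160,400),3)
P=cloud(c);u=(P.reshape(-1,3)-U)@Ru
m=(u[:,0]>-.105)&(u[:,0]<-.03)&(abs(u[:,1])<.09)&(u[:,2]>.11)&(u[:,2]<.145)
print('web',m.sum(),cv2.minAreaRect(u[m][:,:2].astype(np.float32)*1000) if m.sum()>4 else '')
t=(abs(u[:,0]+.12)<.025)&(u[:,2]>.15)&(u[:,2]<.185)&(abs(u[:,1])<.08)
print('panel top',np.median(u[t],0))
```

```text
[ 0.3665 -0.0122  0.2641] 8.5 [-0.1848  0.5887  0.9191]
web 574 ((-61.43864822387695, 0.096649169921875), (62.87773513793945, 177.9987030029297), 0.1318119913339615)
panel top [-0.1285 -0.0001  0.166 ]
```

View pics/t3.png

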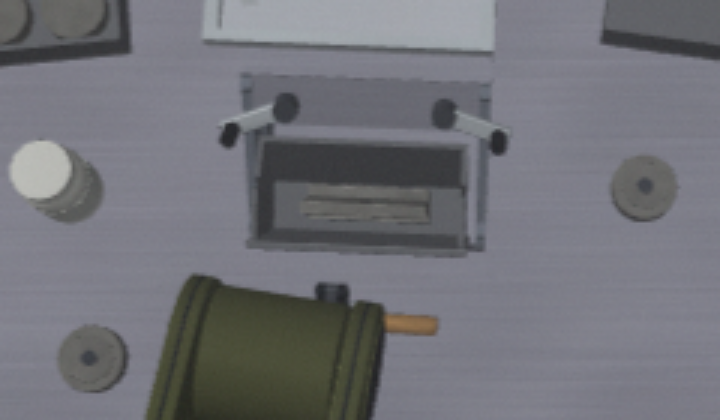

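The bracket lies on the bin floor at about (365, 203). The bin panel has moved slightly outward, to its limit. Next is the push.

```bash
cat > push.py <<'E'
from h import *
def wp(th,pitch,back=0,s=.083,h=.015):
    a=th-.873; w=np.array([-np.sin(a),np.cos(a)]); n=np.array([np.cos(a),np.sin(a)])
    p=np.radians(pitch); z=np.array([np.sin(p),-np.cos(p)]); y=np.array([np.cos(p),np.sin(p)])
    T=np.array([-.1,.05])+s*w-(h*abs(n@y)+back)*n-.019*z
    return unit2w([T[0],0,T[1]]),tool(87.3,pitch)
if __name__=='__main__':
    L=[wp(1.15,10,.05),wp(1.15,10,.015)]
    for th in np.linspace(1.1,-.03,12): L.append(wp(th,10+30*(1.15-max(th,0))/1.15))
    rel(L)
E
python3 push.py
```

```text
at [ 0.369  -0.0125  0.2647] t 8.55
[-0.001, 0.125, 0.459] [-0.055, -0.0, -0.0] m [ 0.418 -0.015  0.131]
[-0.0, 0.239, 0.437] [-0.055, -0.0, -0.0] m [ 0.452 -0.017  0.14 ]
[-0.0, 0.3, 0.423] [-0.069, -0.0, -0.0] m [ 0.47  -0.017  0.146]
[-0.0, 0.325, 0.416] [-0.099, -0.0, -0.0] m [ 0.477 -0.018  0.149]
[-0.0, 0.352, 0.412] [-0.129, -0.0, -0.0] m [ 0.485 -0.018  0.151]
[-0.0, 0.381, 0.412] [-0.159, -0.0, -0.0] m [ 0.494 -0.019  0.152]
[-0.0, 0.41, 0.415] [-0.188, -0.0, -0.0] m [ 0.502 -0.019  0.152]
[-0.0, 0.44, 0.423] [-0.218, -0.0, -0.0] m [ 0.511 -0.019  0.15 ]
[-0.0, 0.469, 0.434] [-0.248, -0.0, -0.0] m [ 0.52  -0.02   0.147]
[-0.0, 0.498, 0.45] [-0.278, -0.0, -0.0] m [ 0.529 -0.02   0.143]
[-0.0, 0.525, 0.47] [-0.308, -0.0, -0.0] m [ 0.538 -0.021  0.138]
[-0.0, 0.549, 0.494] [-0.337, -0.0, -0.0] m [ 0.546 -0.021  0.132]
[-0.0, 0.571, 0.522] [-0.367, -0.0, -0.0] m [ 0.553 -0.021  0.124]
[-0.0, 0.589, 0.549] [-0.388, -0.0, -0.0] m [ 0.559 -0.022  0.116]
```

move_arm --motion '[{"gripper": 1,"translation": [0,0.04,0.15],"twist": [-0.03,0,0]},{"gripper": 1,"translation": [0,0.09,0.32],"twist": [-0.055,0,0]},{"gripper": 1,"translation": [0,0.16,0.44],"twist": [-0.055,0,0]},{"gripper": 1,"translation": [0,0.24,0.437],"twist": [-0.055,0,0]},{"gripper": 1,"translation": [0,0.3,0.423],"twist": [-0.07,0,0]},{"gripper": 1,"translation": [0,0.325,0.416],"twist": [-0.1,0,0]},{"gripper": 1,"translation": [0,0.352,0.412],"twist": [-0.13,0,0]},{"gripper": 1,"translation": [0,0.381,0.412],"twist": [-0.16,0,0]},{"gripper": 1,"translation": [0,0.41,0.415],"twist": [-0.19,0,0]},{"gripper": 1,"translation": [0,0.44,0.423],"twist": [-0.218,0,0]},{"gripper": 1,"translation": [0,0.469,0.434],"twist": [-0.248,0,0]},{"gripper": 1,"translation": [0,0.498,0.45],"twist": [-0.278,0,0]},{"gripper": 1,"translation": [0,0.525,0.47],"twist": [-0.308,0,0]},{"gripper": 1,"translation": [0,0.549,0.494],"twist": [-0.337,0,0]},{"gripper": 1,"translation": [0,0.565,0.513],"twist": [-0.36,0,0]},{"gripper": 1,"translation": [0,0.565,0.513],"twist": [-0.36,0,0]}]'

```text
time: 10.55
ee_pos: [0.5504, -0.0108, 0.1337]
ee_rot: [0.684, 0.661, 0.225, 0.21]
contact_force: [0.4, -0.1, 0.9]
opening: 0.0001
grasp_force: 0.0
```

Run:
```python
from h import *
from push import wp
rel([wp(0,40),wp(-.03,40),wp(-.06,40)])
for n in ('scene','top'):
    c=camera(n); P=cloud(c)
    if n=='scene': save(c,'s4.png',(140,320,240,480),3)
    u=(P.reshape(-1,3)-U)@Ru
    for lo,hi in ((-.095,-.05),(.05,.095)):
        m=(u[:,1]>lo)&(u[:,1]<hi)&(u[:,0]>-.11)&(u[:,0]<0)&(u[:,2]>.05)&(u[:,2]<.2)
        pr=-(u[m,0]+.1)*.643+(u[m,2]-.05)*.766; up=(u[m,0]+.1)*.766+(u[m,2]-.05)*.643
        print(n,[(b,round(float(np.median(pr[(abs(up-b)<.008)]))*1000,1)) for b in (.03,.06,.09,.11)])
```

```text
at [ 0.5504 -0.0108  0.1337] t 10.55
[-0.037, -0.009, 0.057] [-0.046, -0.025, -0.0] m [ 0.558 -0.022  0.118]
[-0.037, -0.009, 0.064] [-0.046, -0.025, -0.0] m [ 0.559 -0.022  0.116]
[-0.037, -0.008, 0.071] [-0.046, -0.025, -0.0] m [ 0.561 -0.022  0.115]
scene [(0.03, 0.0), (0.06, 0.5), (0.09, 0.6), (0.11, 0.4)]
scene [(0.03, -3.3), (0.06, nan), (0.09, -0.3), (0.11, 1.2)]
top [(0.03, 0.8), (0.06, 0.7), (0.09, 0.1), (0.11, 0.5)]
top [(0.03, 0.4), (0.06, 1.2), (0.09, -0.1), (0.11, 1.0)]
  return _methods._mean(a, axis=axis, dtype=dtype,
  ret = ret.dtype.type(ret / rcount)
```

View pics/s4.png

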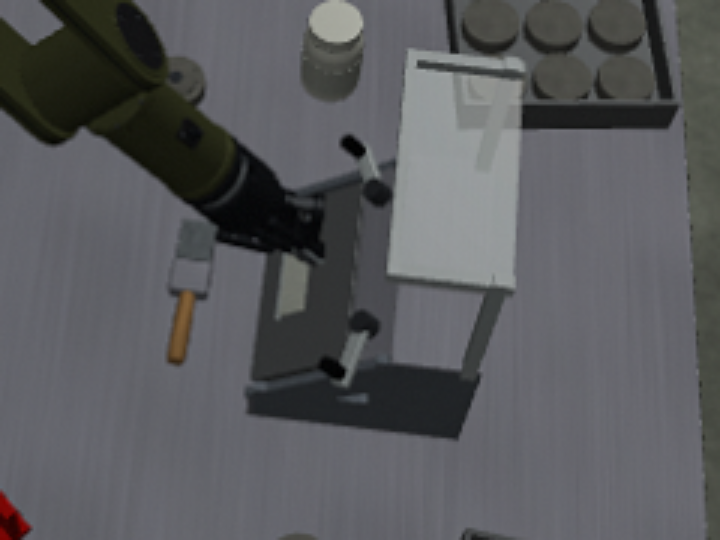

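```bash
cat > k.py <<'E'
from h import *
def sl(u): return np.c_[(u[:,0]+.1)*.766+(u[:,2]-.05)*.643,u[:,1],-(u[:,0]+.1)*.643+(u[:,2]-.05)*.766]
if __name__=='__main__':
  for n in ('scene','top'):
    c=camera(n); P=cloud(c); s=sl((P.reshape(-1,3)-U)@Ru); f=c['frame'].reshape(-1,3).astype(int).sum(1)
    for sg,nm in ((1,'turn_left_knob'),(-1,'turn_right_knob')):
        m=(sg*s[:,1]>.09)&(sg*s[:,1]<.14)&(s[:,0]>.09)&(s[:,0]<.18)&(s[:,2]>.035)&(s[:,2]<.052)
        k=s[m]; r=cv2.minAreaRect(k[:,:2].astype(np.float32)*1000)
        print(n,nm,m.sum(),np.median(k,0),r[0],r[1],'radius',np.hypot(r[0][0]-146,abs(r[0][1])-75),'ang',np.arctan2(abs(r[0][1])-75,146-r[0][0]))
        for q in mark_of(c,nm)[:2]:
            w=world(c,q['location'][0]*480,q['location'][1]*640); print('  mark',round(q['score'],2),sl(((w-U)@Ru)[None])[0])
E
python3 k.py
```

```text
scene turn_left_knob 19 [0.1257 0.1239 0.0412] (126.00225830078125, 122.35061645507812) (12.813597679138184, 16.57976531982422) radius 51.40029719509983 ang 1.1711865720179322
  mark 0.62 [0.1242 0.1279 0.0411]
scene turn_right_knob 24 [ 0.1305 -0.1273  0.0417] (129.77442932128906, -127.04058837890625) (13.606539726257324, 18.488204956054688) radius 54.51139314558559 ang 1.2685613005343188
  mark 0.5 [ 0.1307 -0.125   0.0416]
top turn_left_knob 27 [0.1256 0.1244 0.0415] (125.4393539428711, 125.45514678955078) (14.666447639465332, 15.011667251586914) radius 54.48359389615967 ang 1.1838382467879445
  mark 0.48 [0.1199 0.1228 0.0404]
top turn_right_knob 25 [ 0.1296 -0.1282  0.0419] (128.39913940429688, -128.16944885253906) (15.591161727905273, 11.199438095092773) radius 56.00696907521547 ang 1.251117186677691
  mark 0.7 [ 0.0568 -0.139  -0.1068]
```

```bash
cat > turn.py <<'E'
from h import *
import sys
def pose(sg,ph,ph0,pr,up=None,y=None):
    up=.146-.055*np.cos(ph) if up is None else up; y=sg*(.075+.055*np.sin(ph)) if y is None else y
    return unit2w([-.1+up*.766-pr*.643,y,.05+up*.643+pr*.766]), tool(87.3,40)@Ro.from_euler('z',sg*(ph-ph0)).as_matrix()
if __name__=='__main__':
    sg=int(sys.argv[1]); ph0=float(sys.argv[2]); mode=sys.argv[3]; end=float(sys.argv[4]) if len(sys.argv)>4 else .02
    if mode=='app': rel([pose(sg,ph0,ph0,.12,.08,0),pose(sg,ph0,ph0,.12),pose(sg,ph0,ph0,.042)])
    if mode=='arc': rel([pose(sg,p,ph0,.042) for p in np.linspace(ph0,end,10)]+[pose(sg,end,ph0,.11)])
E
python3 turn.py 1 1.18 app
```

```text
at [ 0.5492 -0.0107  0.133 ] t 10.95
[-0.024, -0.04, -0.277] [-0.048, -0.025, 0.0] m [ 0.491 -0.018  0.193]
[0.395, 0.111, -0.272] [-0.048, -0.025, 0.0] m [0.531 0.106 0.222]
[0.385, 0.131, -0.013] [-0.048, -0.025, 0.0] m [0.581 0.103 0.163]
```

move_arm --motion '[{"gripper": 1,"translation": [0,-0.02,-0.15],"twist": [0,0,0]},{"gripper": 0,"translation": [0,-0.02,-0.27],"twist": [-0.02,-0.01,0]},{"gripper": 0,"translation": [0.15,0.04,-0.27],"twist": [-0.048,-0.025,0]},{"gripper": 0,"translation": [0.3,0.1,-0.272],"twist": [-0.048,-0.025,0]},{"gripper": 0,"translation": [0.395,0.111,-0.272],"twist": [-0.048,-0.025,0]},{"gripper": 0,"translation": [0.395,0.111,-0.272],"twist": [-0.048,-0.025,0]},{"gripper": 0,"translation": [0.39,0.12,-0.18],"twist": [-0.048,-0.025,0]},{"gripper": 0,"translation": [0.387,0.128,-0.08],"twist": [-0.048,-0.025,0]},{"gripper": 0,"translation": [0.385,0.131,-0.013],"twist": [-0.048,-0.025,0]},{"gripper": 0,"translation": [0.385,0.131,-0.013],"twist": [-0.048,-0.025,0]},{"gripper": 1,"translation": [0.385,0.131,-0.013],"twist": [-0.048,-0.025,0]},{"gripper": 1,"translation": [0.385,0.131,-0.013],"twist": [-0.048,-0.025,0]},{"gripper": 1,"translation": [0.385,0.131,-0.013],"twist": [-0.048,-0.025,0]},{"gripper": 1,"translation": [0.385,0.131,-0.013],"twist": [-0.048,-0.025,0]}]' --force 25

```text
time: 12.7
ee_pos: [0.5807, 0.103, 0.1621]
ee_rot: [0.681, 0.648, 0.236, 0.247]
contact_force: [3.9, 0.7, -7.5]
opening: 0.0148
grasp_force: 24.5
```

```bash
python3 turn.py 1 1.18 arc
```

```text
at [0.5807 0.103  0.1621] t 12.7
[0.001, 0.003, 0.0] [-0.001, 0.0, -0.001] m [0.581 0.103 0.163]
[-0.009, -0.019, 0.0] [-0.001, 0.0, -0.083] m [0.576 0.1   0.158]
[-0.022, -0.038, 0.0] [-0.001, 0.0, -0.165] m [0.572 0.097 0.155]
[-0.038, -0.056, 0.0] [-0.001, -0.0, -0.247] m [0.567 0.092 0.151]
[-0.056, -0.072, 0.0] [-0.001, -0.0, -0.329] m [0.563 0.087 0.148]
[-0.075, -0.085, 0.0] [-0.001, -0.0, -0.411] m [0.56  0.081 0.146]
[-0.096, -0.096, 0.0] [-0.001, -0.0, -0.493] m [0.557 0.075 0.144]
[-0.118, -0.104, 0.0] [-0.001, -0.0, -0.575] m [0.555 0.069 0.142]
[-0.141, -0.109, 0.0] [-0.001, -0.0, -0.657] m [0.554 0.062 0.141]
[-0.165, -0.111, 0.0] [-0.001, -0.0, -0.739] m [0.553 0.055 0.141]
[-0.165, -0.111, -0.226] [-0.001, -0.0, -0.739] m [0.509 0.057 0.193]
```

Opening 15 mm, so the knob is gripped. Next, the arc.

move_arm --motion '[{"gripper": 1,"translation": [-0.009,-0.019,0],"twist": [0,0,-0.083]},{"gripper": 1,"translation": [-0.022,-0.038,0],"twist": [0,0,-0.165]},{"gripper": 1,"translation": [-0.038,-0.056,0],"twist": [0,0,-0.247]},{"gripper": 1,"translation": [-0.056,-0.072,0],"twist": [0,0,-0.329]},{"gripper": 1,"translation": [-0.075,-0.085,0],"twist": [0,0,-0.411]},{"gripper": 1,"translation": [-0.096,-0.096,0],"twist": [0,0,-0.493]},{"gripper": 1,"translation": [-0.118,-0.104,0],"twist": [0,0,-0.575]},{"gripper": 1,"translation": [-0.141,-0.109,0],"twist": [0,0,-0.657]},{"gripper": 1,"translation": [-0.165,-0.111,0],"twist": [0,0,-0.739]},{"gripper": 1,"translation": [-0.165,-0.111,0],"twist": [0,0,-0.739]},{"gripper": 1,"translation": [-0.165,-0.111,0],"twist": [0,0,-0.739]}]'

```text
time: 14.08
ee_pos: [0.5524, 0.0592, 0.1489]
ee_rot: [0.216, 0.919, 0.054, 0.324]
contact_force: [8.7, -0.5, -27.2]
opening: 0.0147
grasp_force: 24.6
```

Run:
```python
from h import *
s=sense(); print(s['joint_positions'],s['contact_force'],s['moment'],s['time'])
from turn import pose
print(Ro.from_matrix(Ro.from_quat(s['ee_rot']).as_matrix().T@pose(1,.02,1.18,.042)[1]).as_rotvec(degrees=True))
c=camera('scene'); save(c,'s5.png',(140,320,240,480),3)
```

```text
[ 0.0943  0.2551  2.2078 -1.4217  0.1014  0.3723] [  8.7167  -0.4731 -27.1983] [0.2429 1.8154 0.1108] 14.075
[-1.314  -1.1924  0.0024]
```

View pics/s5.png

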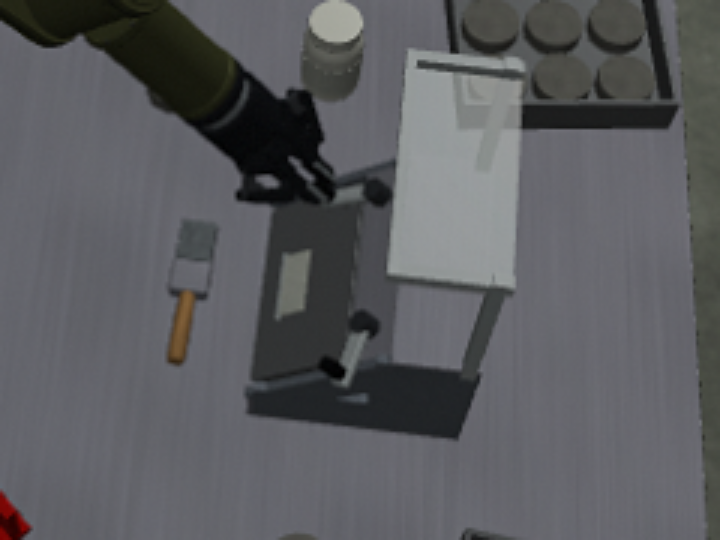

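move_arm --motion '[{"gripper": 0.2,"translation": [0,0,0],"twist": [0,0,0]},{"gripper": 0.2,"translation": [0,0,0],"twist": [0,0,0]},{"gripper": 0.2,"translation": [0,0,-0.05],"twist": [0,0,0]},{"gripper": 0.2,"translation": [0,0,-0.12],"twist": [0,0,0]},{"gripper": 0.2,"translation": [0,0,-0.2],"twist": [0,0,0]},{"gripper": 0.2,"translation": [0,0,-0.2],"twist": [0,0,0]}]'

```text
time: 14.88
ee_pos: [0.5186, 0.0626, 0.2026]
ee_rot: [0.216, 0.917, 0.056, 0.331]
contact_force: [0.9, -0.5, -0.2]
opening: 0.034
grasp_force: 0.0
```

```bash
cat > bars.py <<'E'
from k import *
S=[]
for n in ('scene','top'):
    c=camera(n); S.append(sl((cloud(c).reshape(-1,3)-U)@Ru))
    s=S[-1]
    for sg in (1,-1):
        m=(abs(sg*s[:,1]-.09)<.055)&(s[:,0]>.075)&(s[:,0]<.2)&(s[:,2]>.033)&(s[:,2]<.05)&(np.hypot(sg*s[:,1]-.075,s[:,0]-.146)>.035)&(np.hypot(sg*s[:,1]-.075,s[:,0]-.146)<.07)
        k=np.median(s[m],0); print(n,sg,m.sum(),k,'ang',np.arctan2(sg*k[1]-.075,.146-k[0]))
    p=(abs(s[:,1])<.05)&(abs(s[:,0]-.105)<.01)&(abs(s[:,2])<.03); print('panel',np.median(s[p,2]))
q=sense(); print(q['joint_positions'],q['ee_pos'],q['contact_force'])
E
python3 bars.py
```

```text
scene 1 23 [0.0937 0.0808 0.04  ] ang 0.11130008012238848
scene -1 29 [ 0.1308 -0.1281  0.0394] ang 1.2922777667920344
panel 0.0009117198044269401
top 1 28 [0.0934 0.0801 0.0428] ang 0.09693691778487426
top -1 28 [ 0.1305 -0.1281  0.0416] ang 1.2861488395647034
panel 0.00046797816069754986
[ 0.1147  0.1066  2.1999 -0.6161  0.1962 -0.4272] [0.5191 0.0624 0.2011] [ 0.1712  0.227  -0.8125]
```

```bash
cat > t2.py <<'E'
from h import *
RT=tool(87.3,25)@Ro.from_euler('z',-90,degrees=True).as_matrix()
def P(up,y,pr): return unit2w([-.1+up*.766-pr*.643,y,.05+up*.643+pr*.766]),RT
E
python3 -c "
from t2 import *
rel([P(.0935,.081,.10),P(.0935,.081,.043),P(.092,.074,.043),P(.092,.074,.11)])"
```

```text
at [0.5191 0.0624 0.2011] t 14.975
[0.03, -0.016, 0.035] [0.025, 0.156, -0.261] m [0.518 0.061 0.187]
[0.028, -0.013, 0.225] [0.025, 0.156, -0.261] m [0.554 0.06  0.143]
[0.023, -0.036, 0.225] [0.025, 0.156, -0.261] m [0.553 0.053 0.142]
[0.025, -0.04, 0.002] [0.025, 0.156, -0.261] m [0.51  0.055 0.193]
```

move_arm --motion '[{"gripper": 0.2,"translation": [0.02,-0.01,0.01],"twist": [0.01,0.08,-0.1]},{"gripper": 0.2,"translation": [0.03,-0.016,0.035],"twist": [0.02,0.14,-0.2]},{"gripper": 0.2,"translation": [0.03,-0.016,0.035],"twist": [0.025,0.156,-0.261]},{"gripper": 0.2,"translation": [0.03,-0.016,0.035],"twist": [0.025,0.156,-0.261]},{"gripper": 0.2,"translation": [0.029,-0.015,0.1],"twist": [0.025,0.156,-0.261]},{"gripper": 0.2,"translation": [0.028,-0.013,0.17],"twist": [0.025,0.156,-0.261]},{"gripper": 0.2,"translation": [0.028,-0.013,0.225],"twist": [0.025,0.156,-0.261]},{"gripper": 0.2,"translation": [0.028,-0.013,0.225],"twist": [0.025,0.156,-0.261]},{"gripper": 1,"translation": [0.028,-0.013,0.225],"twist": [0.025,0.156,-0.261]},{"gripper": 1,"translation": [0.028,-0.013,0.225],"twist": [0.025,0.156,-0.261]},{"gripper": 1,"translation": [0.026,-0.025,0.225],"twist": [0.025,0.156,-0.261]},{"gripper": 1,"translation": [0.023,-0.036,0.225],"twist": [0.025,0.156,-0.261]},{"gripper": 1,"translation": [0.023,-0.036,0.225],"twist": [0.025,0.156,-0.261]}]' --force 25

```text
time: 16.6
ee_pos: [0.552, 0.0533, 0.1408]
ee_rot: [0.023, 0.976, -0.005, 0.215]
contact_force: [2.3, 2.7, -5.3]
opening: 0.0147
grasp_force: 24.7
```

```bash
python3 -c "
from t2 import *
s=sense();print(s['joint_positions'])
k=P(.092,.074,.043)
print(Ro.from_matrix(Ro.from_quat(s['ee_rot']).as_matrix().T@RT).as_rotvec(degrees=True))
rel([k,P(.092,.074,.12),P(.13,-.128,.12),P(.13,-.128,.043)])"
```

```text
[ 0.0439  0.2585  2.0322 -0.0913  0.4207 -1.4054]
[ 0.0525 -0.1764  0.0343]
at [0.552  0.0533 0.1408] t 16.6
[-0.005, -0.002, -0.003] [0.001, -0.002, 0.0] m [0.553 0.053 0.142]
[0.062, -0.002, -0.25] [0.001, -0.002, 0.0] m [0.504 0.055 0.201]
[-0.06, -0.675, -0.284] [0.001, -0.002, 0.0] m [ 0.523 -0.148  0.226]
[-0.127, -0.675, -0.036] [0.001, -0.002, 0.0] m [ 0.573 -0.15   0.167]
```

move_arm --motion '[{"gripper": 0.2,"translation": [0,0,0],"twist": [0,0,0]},{"gripper": 0.2,"translation": [0,0,0],"twist": [0,0,0]},{"gripper": 0.2,"translation": [0.03,0,-0.12],"twist": [0,0,0]},{"gripper": 0.2,"translation": [0.06,0,-0.25],"twist": [0,0,0]},{"gripper": 0.2,"translation": [0.03,-0.18,-0.284],"twist": [0,0,0]},{"gripper": 0.2,"translation": [0,-0.36,-0.284],"twist": [0,0,0]},{"gripper": 0.2,"translation": [-0.03,-0.54,-0.284],"twist": [0,0,0]},{"gripper": 0.2,"translation": [-0.06,-0.675,-0.284],"twist": [0,0,0]},{"gripper": 0.2,"translation": [-0.06,-0.675,-0.284],"twist": [0,0,0]},{"gripper": 0.2,"translation": [-0.08,-0.675,-0.21],"twist": [0,0,0]},{"gripper": 0.2,"translation": [-0.105,-0.675,-0.12],"twist": [0,0,0]},{"gripper": 0.2,"translation": [-0.127,-0.675,-0.036],"twist": [0,0,0]},{"gripper": 0.2,"translation": [-0.127,-0.675,-0.036],"twist": [0,0,0]},{"gripper": 1,"translation": [-0.127,-0.675,-0.036],"twist": [0,0,0]},{"gripper": 1,"translation": [-0.127,-0.675,-0.036],"twist": [0,0,0]},{"gripper": 1,"translation": [-0.127,-0.675,-0.036],"twist": [0,0,0]}]' --force 35

```text
time: 18.6
ee_pos: [0.5721, -0.1498, 0.1668]
ee_rot: [0.023, 0.976, -0.004, 0.215]
contact_force: [1.2, 5.4, 0.1]
opening: 0.0143
grasp_force: 34.4
```

```bash
python3 -c "
from t2 import *
s=sense();print(s['joint_positions'])
rel([P(.146-.055*np.cos(f),-.075-.055*np.sin(f),.043) for f in np.linspace(1.29,-.02,11)],s)"
```

```text
[-0.4199  0.2644  1.9217  0.2901  0.569  -2.1583]
at [ 0.5721 -0.1498  0.1668] t 18.6
[-0.004, -0.002, 0.001] [0.001, -0.002, -0.0] m [ 0.573 -0.15   0.167]
[0.018, 0.006, 0.007] [0.001, -0.002, -0.0] m [ 0.568 -0.148  0.163]
[0.039, 0.017, 0.012] [0.001, -0.002, -0.0] m [ 0.563 -0.144  0.159]
[0.058, 0.031, 0.018] [0.001, -0.002, -0.0] m [ 0.559 -0.14   0.155]
[0.075, 0.047, 0.022] [0.001, -0.002, -0.0] m [ 0.555 -0.135  0.151]
[0.09, 0.066, 0.026] [0.001, -0.002, -0.0] m [ 0.552 -0.129  0.148]
[0.102, 0.086, 0.03] [0.001, -0.002, -0.0] m [ 0.549 -0.123  0.146]
[0.112, 0.108, 0.033] [0.001, -0.002, -0.0] m [ 0.547 -0.116  0.144]
[0.119, 0.13, 0.035] [0.001, -0.002, -0.0] m [ 0.546 -0.109  0.142]
[0.123, 0.154, 0.036] [0.001, -0.002, -0.0] m [ 0.545 -0.102  0.142]
[0.124, 0.178, 0.036] [0.001, -0.002, -0.0] m [ 0.545 -0.095  0.141]
```

move_arm --motion '[{"gripper": 1,"translation": [0.018,0.006,0.007],"twist": [0,0,0]},{"gripper": 1,"translation": [0.039,0.017,0.012],"twist": [0,0,0]},{"gripper": 1,"translation": [0.058,0.031,0.018],"twist": [0,0,0]},{"gripper": 1,"translation": [0.075,0.047,0.022],"twist": [0,0,0]},{"gripper": 1,"translation": [0.09,0.066,0.026],"twist": [0,0,0]},{"gripper": 1,"translation": [0.102,0.086,0.03],"twist": [0,0,0]},{"gripper": 1,"translation": [0.112,0.108,0.033],"twist": [0,0,0]},{"gripper": 1,"translation": [0.119,0.13,0.035],"twist": [0,0,0]},{"gripper": 1,"translation": [0.123,0.154,0.036],"twist": [0,0,0]},{"gripper": 1,"translation": [0.124,0.178,0.036],"twist": [0,0,0]},{"gripper": 1,"translation": [0.124,0.178,0.036],"twist": [0,0,0]},{"gripper": 1,"translation": [0.124,0.178,0.036],"twist": [0,0,0]}]'

```text
time: 20.1
ee_pos: [0.5388, -0.0957, 0.1372]
ee_rot: [0.023, 0.978, -0.004, 0.208]
contact_force: [-11.7, -7.3, -4.5]
opening: 0.0142
grasp_force: 34.6
```

move_arm --motion '[{"gripper": 0.2,"translation": [0,0,0],"twist": [0,0,0]},{"gripper": 0.2,"translation": [0,0,0],"twist": [0,0,0]},{"gripper": 0.2,"translation": [0.03,0,-0.12],"twist": [0,0,0]},{"gripper": 0.2,"translation": [0.06,0,-0.25],"twist": [0,0,0]},{"gripper": 0.2,"translation": [0.1,0,-0.4],"twist": [0,0,0]},{"gripper": 0.2,"translation": [0.1,0,-0.4],"twist": [0,0,0]}]'

```text
time: 20.85
ee_pos: [0.4691, -0.093, 0.2411]
ee_rot: [0.023, 0.976, -0.006, 0.218]
contact_force: [0.4, 0.9, 0.9]
opening: 0.0346
grasp_force: 0.0
```

```bash
python3 bars.py; python3 -c "
from h import *
c=camera('scene'); save(c,'s6.png',(140,340,230,470),3); print(sense()['time'])
for th in ('disc_a','jar','brush'):
    for m in mark_of(c,th)[:2]: print(th,m['score'],world(c,m['location'][0]*480,m['location'][1]*640))"
```

```text
scene 1 26 [0.0931 0.0726 0.0406] ang -0.04459085406545609
scene -1 26 [ 0.0944 -0.0769  0.0419] ang 0.037668777853686344
panel 0.0005573767335670214
top 1 30 [0.0934 0.0733 0.0423] ang -0.032361072082680666
top -1 29 [ 0.0932 -0.0757  0.0419] ang 0.0135610291977871
panel 0.0006689173512007818
[-0.3879  0.0045  2.0209  0.2158  0.7138 -2.0464] [ 0.4693 -0.0928  0.2384] [-0.4428 -0.6423 -0.0075]
21.0
disc_a 0.81 [ 0.5664 -0.3123  0.0287]
disc_a 0.66 [0.3933 0.2531 0.0234]
jar 0.66 [0.5742 0.2577 0.049 ]
jar 0.47 [ 0.43   -0.0182  0.0197]
brush 0.73 [ 0.4314 -0.0125  0.0194]
```

View pics/s6.png

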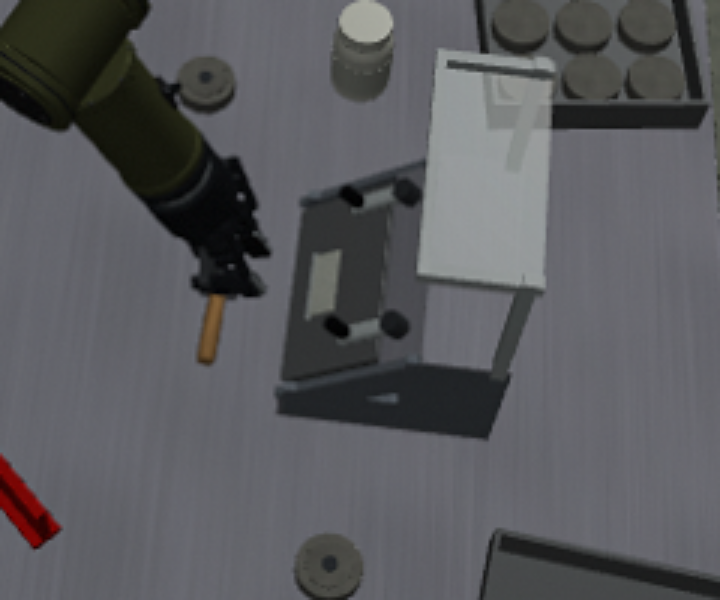

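Both bars point down across the closed panel, with the knobs at (350, 195) and (337, 326). The bystanders haven't moved and the gripper is clear of everything.

```bash
python3 -c "
from rig import *
print(close_job())"
```

```text
the job is handed in; nothing more can be done
None
```

The job is handed in: the bracket was lowered into the bin, the bin is home, both turnbuttons are down at their stops (within about 0.05 rad), and the discs, jar and brush are where they were; `close_job()` gave no verdict.

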